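# Pin the hold-down arm of the welding jig

### The arm

A 7-joint arm with a two-finger parallel gripper is mounted at the origin on the work surface. World frame = base frame: x ahead of the robot, y to its left, z up, the work surface at z = 0. Lengths are in m, angles in rad, forces in N, time in s.
With the tool pointing down it reaches from about 0.4 to 0.875 m from the base axis. Payload 19.3 kg.
Tool frame: the origin (TCP) lies at the very end of the fingers, on their centre line; the grasp point (between the pads) lies 19 mm behind it; y points along the fingers, x is the direction in which the jaws open and shut, and the axes are right-handed (so a half turn about y gives the same grasp; the last joint's range is limited). The gripper opens to 85 mm and grips with 20 to 120 N. Pads are 22 mm wide; open, the fingers measure 114 mm over their backs; the gripper's body (76 mm by 85 mm) begins 54 mm behind the grasp point. The pads swing forward as they close: fully open they stand 13 mm farther back than shut.
Start: joints at [-1.276, 0.521, -0.036, 1.599, 0.021, 1.021, -0.113], TCP at [0.223, 0.584, 0.231] pointing down, gripper open.
Joint ranges: [-2.91, 2.91], [-0.3, 2.13], [-1.5, 1.42], [0.17, 2.43], [-1.26, 4.41], [0.16, 1.93], [-2.52, 2.52]. Speed limits (rad/s): [1.89, 1.89, 2.39, 2.39, 3.01, 3.01, 3.01].

### API

Orientations are given as [roll, pitch, yaw] about the fixed x, y, z axes, in that order (R = Rz(yaw) Ry(pitch) Rx(roll)).
In Python, from workcell import bot gives the robot as it stands. The module is installed in compiled form; this text tells all that it offers.
- The arm moves only by the shell command python3 -m crank 'ROWS' [FORCE]. ROWS is JSON, a list of rows, each an object of numbers: "hand": the closure, from 0 (fully open) to 1 (shut); "dx", "dy", "dz": the shift along the tool's x, y, z in mm; "yaw": the turn about the tool's y in rad. In form: [{"hand": .., "dx": .., "dy": .., "dz": .., "yaw": ..}, ...]. A call has 1 to 12 rows; each row is the pose to reach, as a shift and turn from the pose commanded when the call began, along the tool's axes at that moment; what a row does not reach only later rows make up. A row lasts 1/12 s, in which the tool goes at most 41.7 mm and 7.16 degrees, less where a joint would pass 70% of its speed; a pose out of reach is approached as far as the arm can. A call with a gripper value outside its range is refused whole. The fingers move at their own pace and stop on an object; FORCE is the grip in N (left out, the last holds). Time passes only in rows, so rows that repeat a pose let the fingers close. It gives the time, the measured TCP pose, the force and the opening at its end, in the units of the state.
- bot.observe(): the state, without advancing time (a new reading comes with each control period).
- bot.grab_frame(name): name is "side" or "top"; returns the picture (480x640x3 uint8, red, green, blue); there is no depth.
- bot.camera_info(name): a dict with "fx", "fy", "cx", "cy" (pixels), "dist" ([k1, k2, p1, p2, k3] as OpenCV has them; the pictures are not rectified), "rvec" (rotation vector, rad) and "tvec" (3), from world to camera coordinates, as OpenCV has them. Camera axes: x right, y down, z forward; pixel columns grow to the right and rows downward; lengths in m; the calibration is good to about 2 mm. A picture is of the moment at which its call begins. camera_info takes no time and is no camera call.
- bot.job_done(): hands the job in, once; it reports no verdict.
The state is a dict: "clock": time; "qpos": joint angles; "qd": joint speeds; "joint_efforts": joint torques, N m; "position": TCP position; "tool_rot": TCP orientation; "force": force on the tool from outside, world axes, zero at the start; "moment": the same for the moment, N m; "grip_width": finger opening in m.
Only numpy, scipy, OpenCV 4.12 (cv2) and the standard library are available. Lean on these libraries where they do the work, as an engineer would, in place of code of your own. Each camera call takes 0.05 s, during which the arm holds its last target.

### The job

The hold-down arm of the welding jig is already swung shut, its end lying in the fork. Lock it there: take the lock pin with the round black knob from the pin rack, lower it (do not drop it) through the hole in the fork and arm until its collar rests on the fork, and let go, leaving the arm shut.

Things in the scene. Friction and masses are not known exactly. Their poses are not given: they have to be found in the camera images.
- lock_pin: Loose steel pin with round black knob, nose down in the rack; the others there (T-bar pin, low hexagon bolt) are not wanted. Origin at the nose tip, z up the pin. Shaft 12 mm diameter from 0 to 40 mm, lowest 9 mm tapered to 4 mm; collar 44 mm diameter, 40 to 46 mm; knob 26 mm diameter, 46 to 86 mm. Round, so yaw does not matter. 0.1 to 0.2 kg.
- pin_rack: Fixed pale wooden block 70 (x) x 210 (y) x 50 mm high, origin under its centre. Three upright holes, 18 mm wide, 45 mm deep, in a row along its y at -70, 0, +70 mm, one pin in each, in any order; their heads rest on its top (lock pin's nose 10 mm above the table). Free room for fingers beside a pin along the rack's x.
- fork_hole (a point): Centre of the pin hole's mouth on the flat top of the jig's aluminium fork, 56 mm above the table, z up, x and y the jig's. Hole upright, 24 mm wide, 2 mm chamfer, 44 mm deep: through upper ear (10 mm), arm end (12 to 24 mm down), lower ear (26 to 44). Pin home: nose 40 mm below. Clear tube, 90 mm wide, top 33 mm above this point, axis at x +61, y -108 mm.
- hold_arm (a joint): Swing angle (rad) of the flat steel arm across the jig's grey flange, about an upright bolt 216 mm from the fork hole towards the jig's -y. 0: shut against its stop, its hole in line with the fork's, as at the start; grows as it swings out to the jig's -x, up to 1.2. Light friction holds it.
There are look-alikes about, which are no part of the job. What is shaped like the lock_pin but pink is not meant.

How it is judged:
By the outcome, as a careful person would: the job done as asked, in the order asked, and still so for the second after the job is handed in, with the robot touching nothing.
It also fails if it takes over 34 s, if anything falls off the work surface, if the arm or the gripper's body presses on something with over 40 N, if the wrist force passes 120 N, or if a joint passes its speed limit or range.

## Working session

There is one attempt and no reset: what is moved stays moved. The work goes in short steps, Python scripts to look and compute and a shell command to move; the robot and the scene stay as the last step left them, time stands still between calls to the robot, and variables do not carry over. Pictures are saved under pics/ and viewed, and the job is handed in when it is done.

```bash
mkdir -p pics; python3 - <<'E'
from workcell import bot
import cv2
for n in("top","side"):
    im=bot.grab_frame(n); cv2.imwrite(f"pics/{n}0.png",im[:,:,::-1]); print(n,bot.camera_info(n))
s=bot.observe(); print(s)
E
```

```text
top {'fx': 453.08623032870304, 'fy': 453.08623032870304, 'cx': 321.2033384256028, 'cy': 237.3176567840402, 'dist': array([-0.01752081,  0.        ,  0.        ,  0.        ,  0.        ]), 'rvec': array([ 2.17472605, -2.18073703,  0.06628187]), 'tvec': array([0.05698775, 0.50852251, 0.81797351])}
side {'fx': 504.2101140170855, 'fy': 504.2101140170855, 'cx': 323.11583056694263, 'cy': 239.96604354763323, 'dist': array([-0.01667943,  0.        ,  0.        ,  0.        ,  0.        ]), 'rvec': array([ 2.17098324, -0.90481054,  0.38705769]), 'tvec': array([-0.30985676,  0.31610434,  0.67907902])}
{'clock': 0.1, 'qpos': array([-1.27618613,  0.52196085, -0.03631902,  1.59994274,  0.0211906 ,
        1.02113332, -0.11276811]), 'qd': array([ 0.0015969 , -0.0011492 , -0.00205925, -0.00196898,  0.00097314,
       -0.00122304, -0.00063451]), 'joint_efforts': array([ 2.27145712e-03, -9.28482342e+01,  1.98373005e+00, -3.70527577e+01,
        1.81461847e-02,  5.22025191e-03,  1.33558990e-05]), 'position': array([0.22290629, 0.58356547, 0.23078233]), 'tool_rot': array([-1.57086791e+00,  1.05719366e-03,  1.20599464e+00]), 'force': array([-0.10478914, -0.71187799, -0.2418057 ]), 'moment': array([ 0.03094038, -0.02227226,  0.00594502]), 'grip_width': 0.08477592122201011}
```

View pics/top0.png

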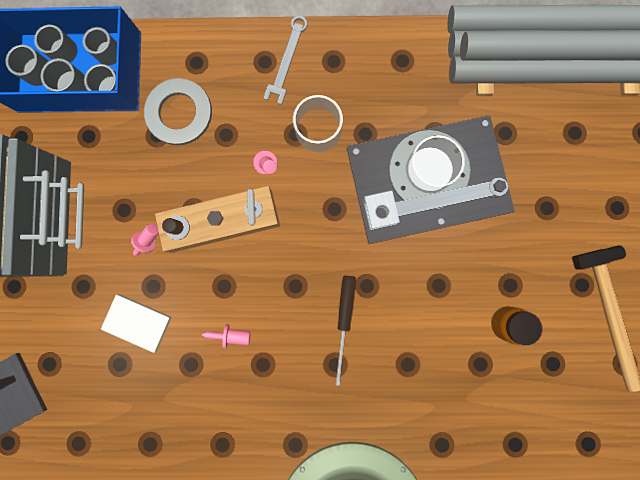

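View pics/side0.png

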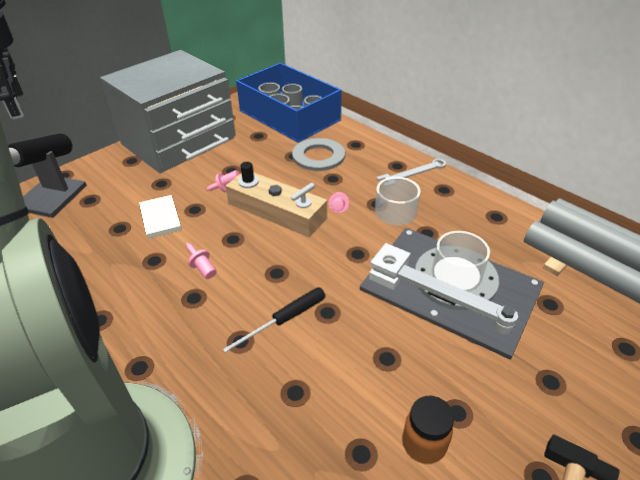

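```bash
python3 - <<'E'
import cv2,numpy as np
t=cv2.imread("pics/top0.png"); s=cv2.imread("pics/side0.png")
R=lambda im,x,y,w,h,k:cv2.resize(im[y:y+h,x:x+w],None,fx=k,fy=k,interpolation=cv2.INTER_CUBIC)
cv2.imwrite("pics/t_rack.png",R(t,130,145,160,120,5))
cv2.imwrite("pics/t_fork.png",R(t,340,150,120,100,6))
cv2.imwrite("pics/s_rack.png",R(s,200,140,160,120,5))
cv2.imwrite("pics/s_fork.png",R(s,350,220,120,90,6))
E
```

```text
(no output)
```

View pics/t_rack.png

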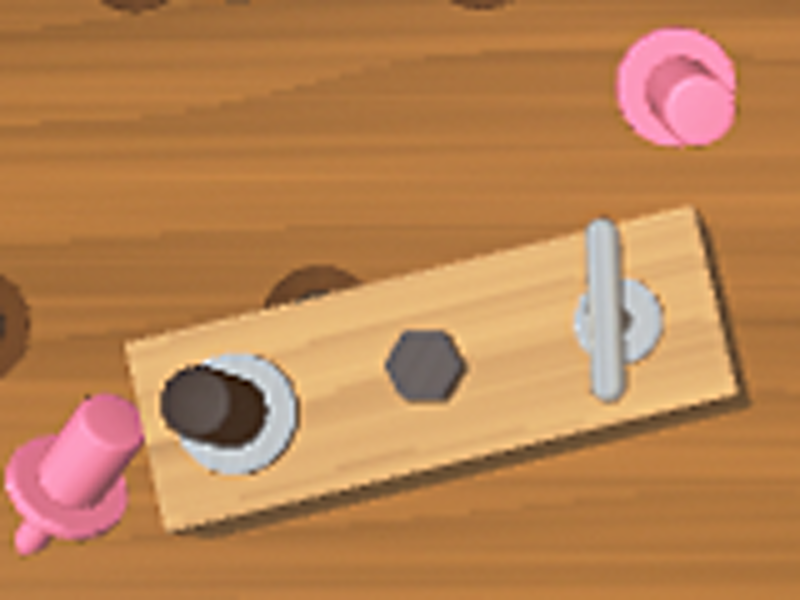

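View pics/t_fork.png

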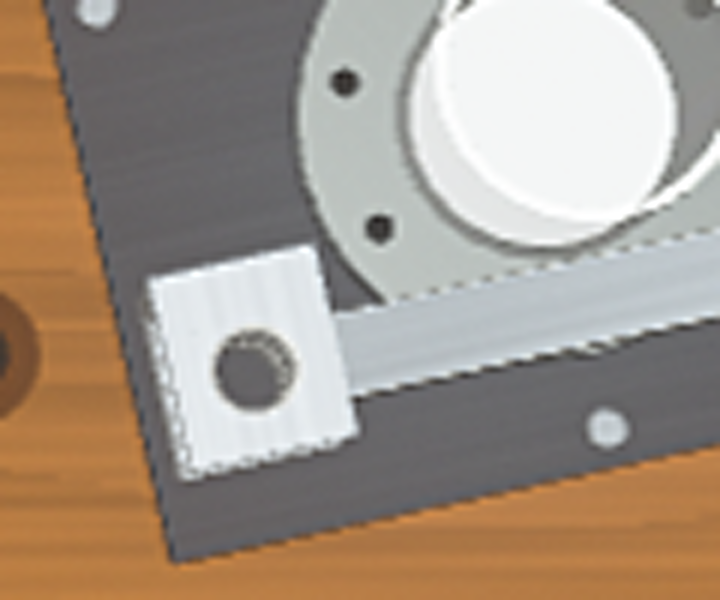

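View pics/s_rack.png

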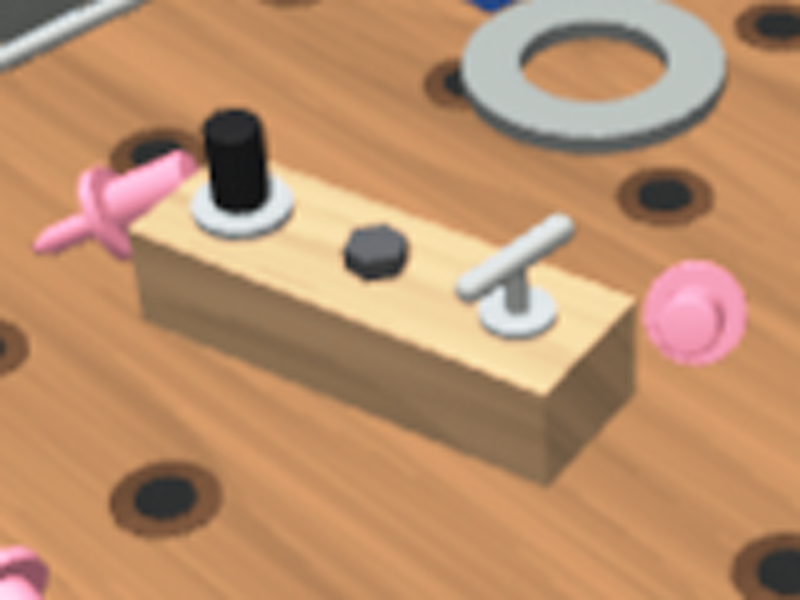

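View pics/s_fork.png

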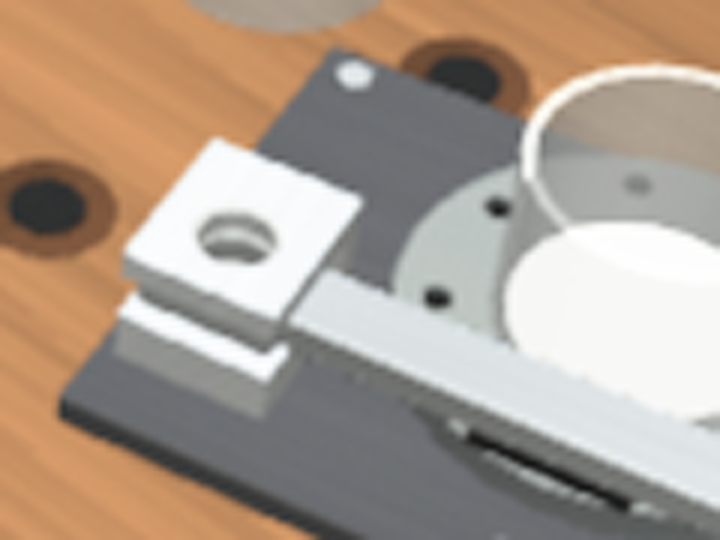

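```bash
cat >h.py <<'E'
from workcell import bot
import cv2,numpy as np
from scipy.optimize import least_squares
C={n:bot.camera_info(n) for n in("top","side")}
def K(c): return np.array([[c["fx"],0,c["cx"]],[0,c["fy"],c["cy"]],[0,0,1]])
def proj(n,P):
    c=C[n]; return cv2.projectPoints(np.atleast_2d(np.float64(P)),c["rvec"],c["tvec"],K(c),c["dist"])[0].reshape(-1,2)
def crop(X,Y,x,y,k): return np.array([(X+.5)/k-.5+x,(Y+.5)/k-.5+y])
def onz(n,uv,z):
    c=C[n]; u=cv2.undistortPoints(np.float64(uv).reshape(1,1,2),K(c),c["dist"]).ravel()
    R=cv2.Rodrigues(c["rvec"])[0]; o=-R.T@c["tvec"]; d=R.T@np.array([u[0],u[1],1]); return o+d*(z-o[2])/d[2]
def tri(a,b):
    r=least_squares(lambda P:np.r_[proj("top",P)[0]-a,proj("side",P)[0]-b],[.6,.2,.06]); return r.x,r.fun
E
python3 - <<'E'
from h import *
np.set_printoptions(precision=4,suppress=True)
T=lambda X,Y:crop(X,Y,130,145,5); S=lambda X,Y:crop(X,Y,200,140,5)
for nm,a,b,z in[("knobtop",T(196,403),S(233,126),.096),("collar",T(238,413),S(242,201),.056),("hole",crop(256,370,340,150,6),crop(237,237,350,220,6),.056)]:
    print(nm,tri(a,b),onz("top",a,z),onz("side",b,z))
cs=[onz("top",T(*p),.05) for p in[(125,345),(690,208),(738,395),(168,530)]]; print(np.array(cs)); print("centre",np.mean(cs,0))
d=cs[0]-cs[1];d2=cs[3]-cs[2];print("rack y dir",np.arctan2(d[1],d[0]),np.arctan2(d2[1],d2[0]))
F=lambda X,Y:onz("top",crop(X,Y,340,150,6),.056)
f=[F(*p) for p in[(148,280),(310,244),(357,435),(190,480)]];print(np.array(f),np.mean(f,0))
from scipy.spatial.transform import Rotation as R
s=bot.observe();M=R.from_euler('xyz',s["tool_rot"]).as_matrix();print(M)
# jig bolt
print(onz("top",(499.5,186.5),.056))
E
```

```text
knobtop (array([0.5252, 0.3127, 0.0935]), array([ 0.2856, -0.3318, -0.5399, -0.0256])) [0.5244 0.3123 0.096 ] [0.5239 0.3088 0.096 ]
collar (array([0.5249, 0.3112, 0.056 ]), array([ 0.0392, -0.0455, -0.0722, -0.0031])) [0.5248 0.3113 0.056 ] [0.525  0.3111 0.056 ]
hole (array([ 0.5523, -0.0535,  0.054 ]), array([ 0.0821, -0.0841, -0.1172,  0.0161])) [ 0.5519 -0.0531  0.056 ] [ 0.5508 -0.0548  0.056 ]
[[0.5501 0.3548 0.05  ]
 [0.5988 0.1513 0.05  ]
 [0.5312 0.1337 0.05  ]
 [0.4835 0.3376 0.05  ]]
centre [0.5409 0.2444 0.05  ]
rack y dir 1.8057120591989058 1.800591612535803
[[ 0.5788 -0.0215  0.056 ]
 [ 0.5894 -0.0696  0.056 ]
 [ 0.5325 -0.0826  0.056 ]
 [ 0.5194 -0.0333  0.056 ]] [ 0.555  -0.0517  0.056 ]
[[ 0.3568 -0.0003 -0.9342]
 [ 0.9342 -0.001   0.3568]
 [-0.0011 -1.     -0.0001]]
[ 0.5955 -0.2619  0.056 ]
```

The lock pin is the black round knob with its collar, at top (169,226) and side (247,165). The pink look-alikes are at top (265,162), (145,238) and (235,337). The hexagon bolt at (215,218) and the T-bar pin at (252,207) are the other two rack pins. The enlarged crops confirm this. Pin at about (0.525, 0.311), fork hole at about (0.552, -0.0535). Moving above the pin with the jaws along the rack's x.

```bash
python3 -m crank '[{"hand":0,"dx":0,"dy":-30,"dz":-10,"yaw":0},{"hand":0,"dx":-15,"dy":-40,"dz":-40,"yaw":0.12},{"hand":0,"dx":-146,"dy":40,"dz":-379,"yaw":0.974},{"hand":0,"dx":-146,"dy":40,"dz":-379,"yaw":0.974},{"hand":0,"dx":-146,"dy":40,"dz":-379,"yaw":0.974},{"hand":0,"dx":-146,"dy":40,"dz":-379,"yaw":0.974},{"hand":0,"dx":-146,"dy":40,"dz":-379,"yaw":0.974},{"hand":0,"dx":-146,"dy":40,"dz":-379,"yaw":0.974},{"hand":0,"dx":-146,"dy":40,"dz":-379,"yaw":0.974},{"hand":0,"dx":-146,"dy":40,"dz":-379,"yaw":0.974},{"hand":0,"dx":-146,"dy":40,"dz":-379,"yaw":0.974},{"hand":0,"dx":-146,"dy":40,"dz":-379,"yaw":0.974}]' 40
```

```text
clock: 1.1
position: [0.5296, 0.3049, 0.1897]
tool_rot: [-1.575, 0.0, 0.224]
force: [0.4, -1.1, -0.1]
grip_width: 0.0856
```

```bash
python3 -m crank '[{"hand":0,"dx":0,"dy":0,"dz":0,"yaw":0}]'; python3 - <<'E'
from h import *
im=bot.grab_frame("side");cv2.imwrite("pics/s1.png",im[:,:,::-1])
im=bot.grab_frame("top");cv2.imwrite("pics/t1.png",im[:,:,::-1]);s=bot.observe();print(s["position"],s["tool_rot"],s["qpos"])
E
```

```text
clock: 1.18
position: [0.5262, 0.3098, 0.1904]
tool_rot: [-1.572, 0.001, 0.228]
force: [-1.4, 0.8, 0.4]
grip_width: 0.0857
[0.52447315 0.31267049 0.19103236] [-1.57058985e+00  7.14403002e-04  2.32324706e-01] [-0.79842595  0.5554068   0.24072767  1.68936668 -0.15964795  0.91663246
 -0.26271922]
```

View pics/s1.png

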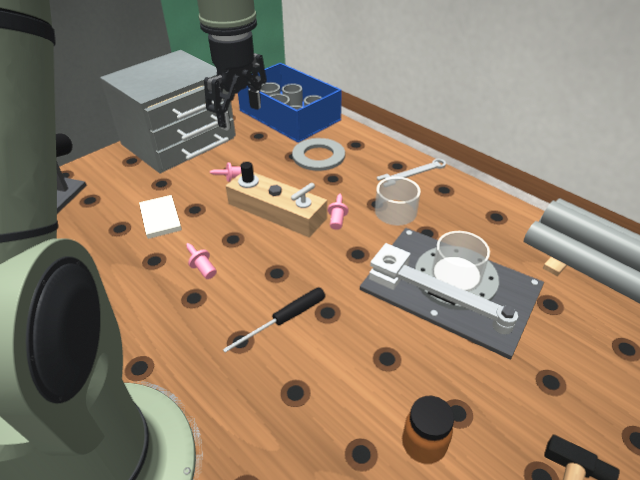

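The gripper is above the pin at side (235,95). The pink look-alikes have rolled since the start: one is now at (228,172) beside the knob pin, one at (338,210). Checking finger room.

```bash
python3 - <<'E'
import cv2,numpy as np
t=cv2.imread("pics/t1.png"); s=cv2.imread("pics/s1.png")
R=lambda im,x,y,w,h,k:cv2.resize(im[y:y+h,x:x+w],None,fx=k,fy=k,interpolation=cv2.INTER_CUBIC)
cv2.imwrite("pics/s1c.png",np.hstack([R(s,200,80,100,140,4),R(t,110,140,100,140,4)]))
E
```

```text
(no output)
```

View pics/s1c.png

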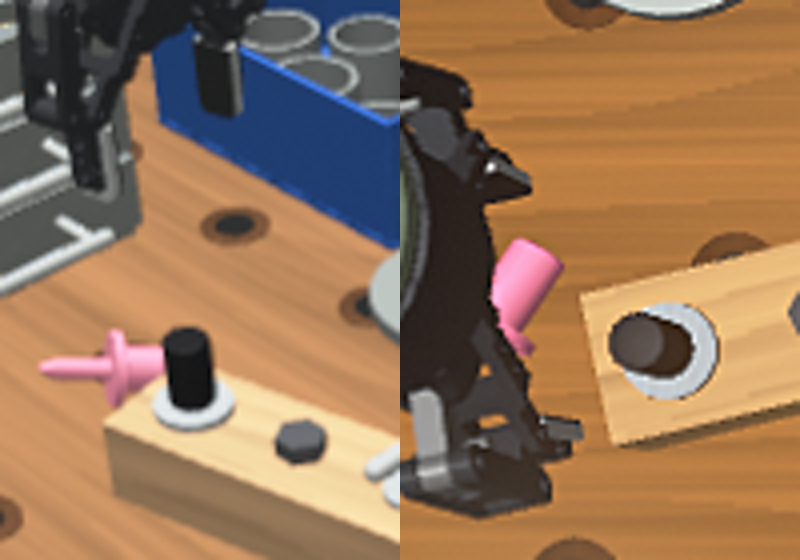

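Rack pin is clear. The pink one lies beyond the rack's end. Lowering over the knob.

```bash
python3 -m crank '[{"hand":0,"dx":0,"dy":35,"dz":0,"yaw":0},{"hand":0,"dx":0,"dy":65,"dz":0,"yaw":0},{"hand":0,"dx":0,"dy":90,"dz":0,"yaw":0},{"hand":0,"dx":0,"dy":110,"dz":0,"yaw":0},{"hand":0,"dx":0,"dy":122,"dz":0,"yaw":0},{"hand":0,"dx":0,"dy":128,"dz":0,"yaw":0},{"hand":0,"dx":0,"dy":128,"dz":0,"yaw":0},{"hand":0,"dx":0,"dy":128,"dz":0,"yaw":0}]' 40; python3 - <<'E'
from h import *
s=cv2.cvtColor(bot.grab_frame("side"),4)
cv2.imwrite("pics/s2.png",cv2.resize(s[100:240,180:340],None,fx=4,fy=4,interpolation=2));print(bot.observe()["position"])
E
```

```text
clock: 1.95
position: [0.5252, 0.3128, 0.0642]
tool_rot: [-1.57, -0.001, 0.232]
force: [-0.1, -0.0, 1.3]
grip_width: 0.0854
[0.52541259 0.31282493 0.06450476]
```

View pics/s2.png

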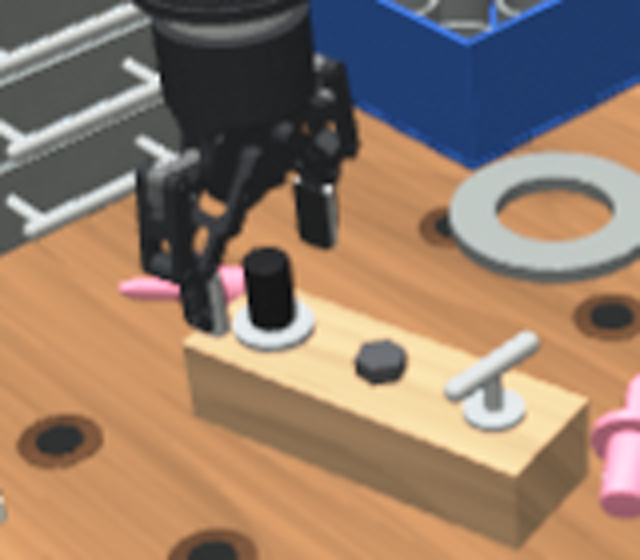

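The fingers stand either side of the knob (crop (205,305) and (318,215), knob at (268,290)). Closing.

```bash
python3 -m crank '[{"hand":1,"dx":0,"dy":0,"dz":0,"yaw":0},{"hand":1,"dx":0,"dy":0,"dz":0,"yaw":0},{"hand":1,"dx":0,"dy":0,"dz":0,"yaw":0},{"hand":1,"dx":0,"dy":0,"dz":0,"yaw":0},{"hand":1,"dx":0,"dy":0,"dz":0,"yaw":0},{"hand":1,"dx":0,"dy":0,"dz":0,"yaw":0},{"hand":1,"dx":0,"dy":0,"dz":0,"yaw":0},{"hand":1,"dx":0,"dy":0,"dz":0,"yaw":0},{"hand":1,"dx":0,"dy":0,"dz":0,"yaw":0},{"hand":1,"dx":0,"dy":0,"dz":0,"yaw":0}]' 50; python3 - <<'E'
from h import *
s=cv2.cvtColor(bot.grab_frame("side"),4)
cv2.imwrite("pics/s3.png",cv2.resize(s[100:240,180:340],None,fx=4,fy=4,interpolation=2));o=bot.observe();print(o["position"],o["grip_width"],o["force"])
E
```

```text
clock: 2.83
position: [0.525, 0.3123, 0.0637]
tool_rot: [-1.571, -0.0, 0.232]
force: [-2.0, -1.0, 6.9]
grip_width: 0.0247
[0.52502859 0.31227104 0.06370118] 0.024840064545670632 [-2.11258933 -1.82201829  6.51370256]
```

View pics/s3.png

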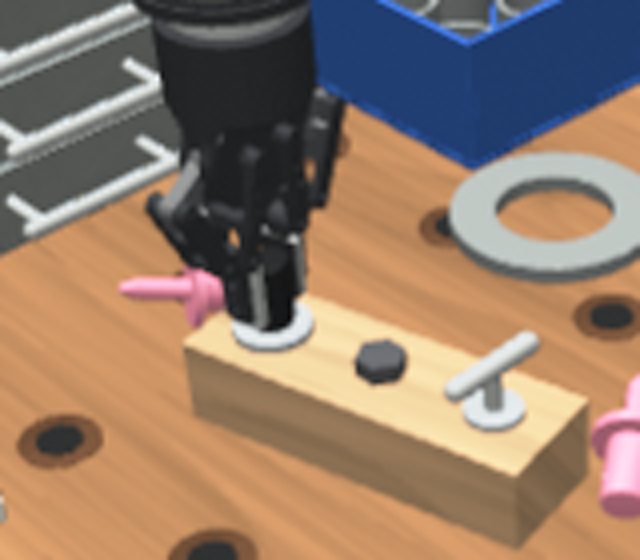

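The fingers hold the knob (24.8 mm opening). Lifting.

```bash
python3 -m crank '[{"hand":1,"dx":0,"dy":-10,"dz":0,"yaw":0},{"hand":1,"dx":0,"dy":-25,"dz":0,"yaw":0},{"hand":1,"dx":0,"dy":-45,"dz":0,"yaw":0},{"hand":1,"dx":0,"dy":-70,"dz":0,"yaw":0},{"hand":1,"dx":0,"dy":-95,"dz":0,"yaw":0},{"hand":1,"dx":0,"dy":-110,"dz":0,"yaw":0},{"hand":1,"dx":0,"dy":-110,"dz":0,"yaw":0},{"hand":1,"dx":0,"dy":-110,"dz":0,"yaw":0}]'; python3 - <<'E'
from h import *
s=cv2.cvtColor(bot.grab_frame("side"),4)
cv2.imwrite("pics/s4.png",cv2.resize(s[60:220,180:340],None,fx=4,fy=4,interpolation=2))
s=cv2.cvtColor(bot.grab_frame("top"),4)
cv2.imwrite("pics/t4.png",s);o=bot.observe();print(o["position"],o["tool_rot"],o["grip_width"],o["force"])
E
```

```text
clock: 3.55
position: [0.5251, 0.3124, 0.1742]
tool_rot: [-1.57, -0.001, 0.232]
force: [-0.4, 0.4, -1.1]
grip_width: 0.0249
[0.52450487 0.31200981 0.17261042] [-1.57121939e+00  1.07863178e-03  2.31995308e-01] 0.024999500213502703 [ 0.39987251  0.24802632 -1.05519377]
```

View pics/s4.png

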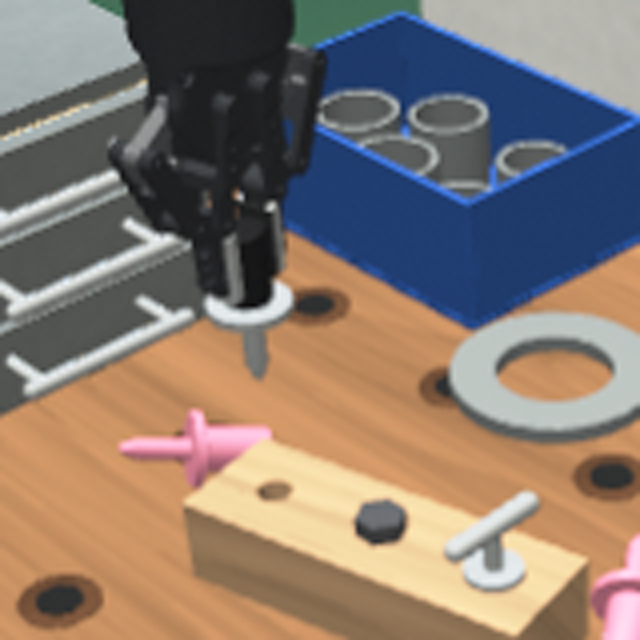

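The pin hangs upright in the grip, nose at crop (258,375), and its rack hole is empty. Carrying it over the fork.

```bash
python3 -m crank '[{"hand":1,"dx":-2,"dy":0,"dz":-12,"yaw":0},{"hand":1,"dx":-6,"dy":0,"dz":-38,"yaw":0},{"hand":1,"dx":-12,"dy":0,"dz":-75,"yaw":0},{"hand":1,"dx":-18,"dy":0,"dz":-114,"yaw":0},{"hand":1,"dx":-25,"dy":0,"dz":-154,"yaw":0},{"hand":1,"dx":-31,"dy":0,"dz":-194,"yaw":0},{"hand":1,"dx":-37,"dy":0,"dz":-234,"yaw":0},{"hand":1,"dx":-44,"dy":0,"dz":-274,"yaw":0},{"hand":1,"dx":-50,"dy":0,"dz":-312,"yaw":0},{"hand":1,"dx":-55,"dy":0,"dz":-342,"yaw":0},{"hand":1,"dx":-57,"dy":0,"dz":-356,"yaw":0},{"hand":1,"dx":-58,"dy":0,"dz":-362,"yaw":0}]' && python3 -m crank '[{"hand":1,"dx":0,"dy":0,"dz":0,"yaw":0},{"hand":1,"dx":0,"dy":20,"dz":0,"yaw":0},{"hand":1,"dx":0,"dy":40,"dz":0,"yaw":0},{"hand":1,"dx":0,"dy":45,"dz":0,"yaw":0},{"hand":1,"dx":0,"dy":45,"dz":0,"yaw":0},{"hand":1,"dx":0,"dy":45,"dz":0,"yaw":0}]'; python3 - <<'E'
from h import *
s=cv2.cvtColor(bot.grab_frame("side"),4);cv2.imwrite("pics/s5f.png",s)
cv2.imwrite("pics/s5.png",cv2.resize(s[160:310,330:490],None,fx=5,fy=5,interpolation=2)[:600*2][:750])
s=cv2.cvtColor(bot.grab_frame("top"),4)
cv2.imwrite("pics/t5.png",cv2.resize(s[140:260,330:490],None,fx=5,fy=5,interpolation=2));o=bot.observe();print(o["position"],o["tool_rot"],o["grip_width"],o["force"])
E
```

```text
clock: 4.65
position: [0.5508, -0.0573, 0.1726]
tool_rot: [-1.572, 0.002, 0.228]
force: [-0.8, -0.5, -1.0]
grip_width: 0.0248
clock: 5.15
position: [0.5517, -0.0527, 0.1286]
tool_rot: [-1.571, 0.0, 0.233]
force: [1.4, -0.5, -0.4]
grip_width: 0.0248
[ 0.55220962 -0.0530351   0.12921563] [-1.57097572e+00 -1.08622305e-03  2.32479397e-01] 0.024620702845206514 [ 0.02671402  0.18038788 -0.64945869]
```

```bash
python3 -c "
import cv2;s=cv2.imread('pics/s5f.png');cv2.imwrite('pics/s5.png',cv2.resize(s[180:300,320:480],None,fx=5,fy=5,interpolation=2))"
```

```text
(no output)
```

View pics/s5.png

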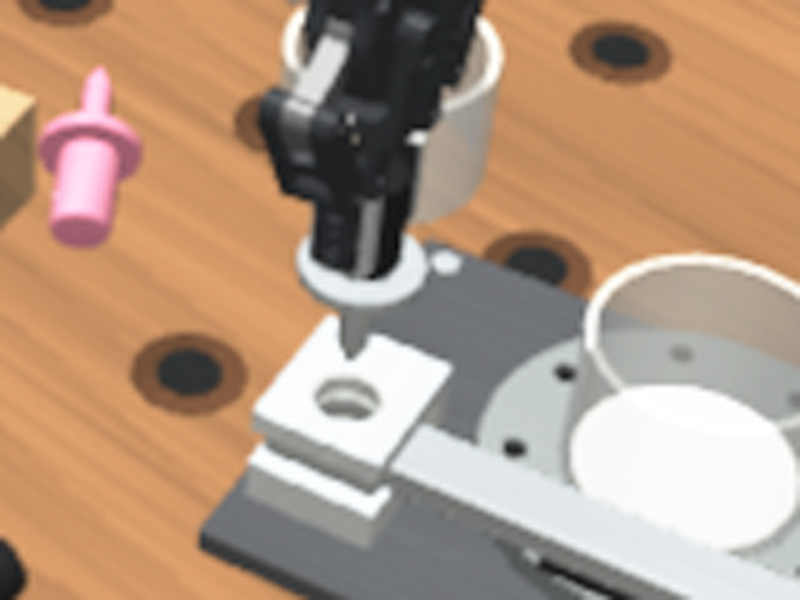

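View pics/t5.png

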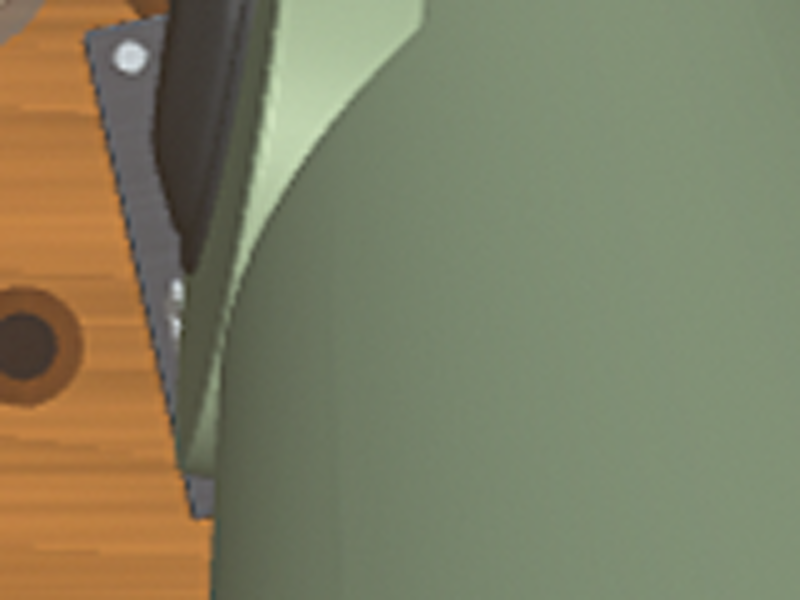

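```bash
python3 - <<'E'
from h import *
b=crop(350,357,320,180,5);h=crop(348,399,320,180,5)
print(b,onz("side",b,.0755),onz("side",h,.056), proj("side",[.5522,-.053,.0755]))
# collar ellipse centre of bottom rim/top
c=crop(362,266,320,180,5);print(onz("side",c,.1215))
print(onz("side",crop(242,201,200,140,5),.056))
E
```

```text
[389.6 251. ] [ 0.55072039 -0.05393146  0.0755    ] [ 0.5503231  -0.05545574  0.056     ] [[389.72511459 250.32240622]]
[ 0.54827147 -0.05617271  0.1215    ]
[0.52501071 0.3111104  0.056     ]
```

The nose sits directly above the hole, at side px (389.6,251) with the hole at (389.1,259.4). They line up within about 1.5 mm against 6 mm of clearance. Lowering with a 1 mm correction.

```bash
python3 -m crank '[{"hand":1,"dx":0,"dy":8,"dz":-1,"yaw":0},{"hand":1,"dx":0,"dy":16,"dz":-1,"yaw":0},{"hand":1,"dx":0,"dy":24,"dz":-1,"yaw":0},{"hand":1,"dx":0,"dy":32,"dz":-1,"yaw":0},{"hand":1,"dx":0,"dy":32,"dz":-1,"yaw":0},{"hand":1,"dx":0,"dy":32,"dz":-1,"yaw":0}]'; python3 - <<'E'
from h import *
s=cv2.cvtColor(bot.grab_frame("side"),4)
cv2.imwrite("pics/s6.png",cv2.resize(s[180:300,320:480],None,fx=5,fy=5,interpolation=2));o=bot.observe();print(o["position"],o["force"],o["moment"])
E
```

```text
clock: 5.75
position: [0.5516, -0.0545, 0.0957]
tool_rot: [-1.571, 0.001, 0.232]
force: [0.6, -0.1, -0.4]
grip_width: 0.0249
[ 0.55187988 -0.05448315  0.09610545] [ 0.33638951  0.52081299 -0.87000909] [-0.03061203 -0.05616049 -0.03680546]
```

View pics/s6.png

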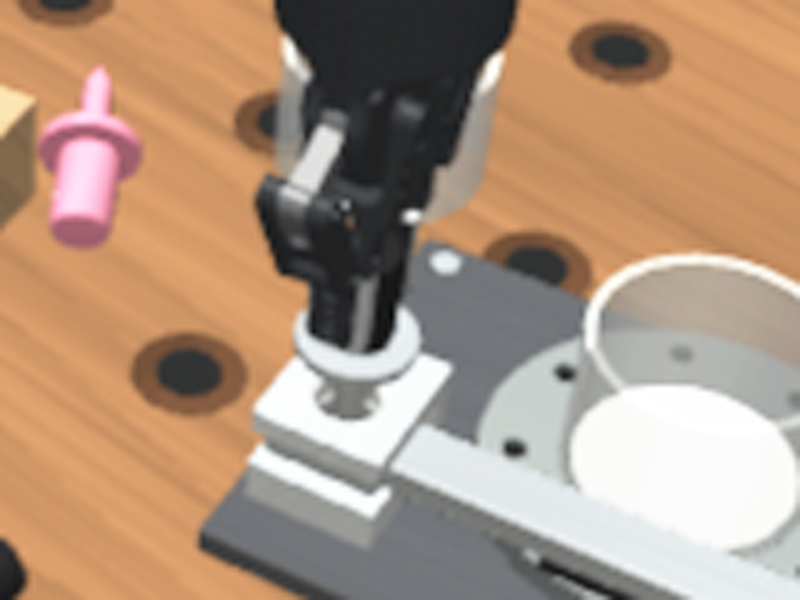

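The shaft is centred in the fork hole (crop (347,400)) with no contact force. Continuing gently.

```bash
python3 -m crank '[{"hand":1,"dx":0,"dy":5,"dz":0,"yaw":0},{"hand":1,"dx":0,"dy":11,"dz":0,"yaw":0},{"hand":1,"dx":0,"dy":17,"dz":0,"yaw":0},{"hand":1,"dx":0,"dy":22,"dz":0,"yaw":0},{"hand":1,"dx":0,"dy":22,"dz":0,"yaw":0},{"hand":1,"dx":0,"dy":22,"dz":0,"yaw":0}]'
```

```text
clock: 6.3
position: [0.5518, -0.0544, 0.0739]
tool_rot: [-1.571, 0.001, 0.232]
force: [-0.6, 0.2, -0.8]
grip_width: 0.0245
```

```bash
python3 -m crank '[{"hand":1,"dx":0,"dy":1,"dz":0,"yaw":0},{"hand":1,"dx":0,"dy":2,"dz":0,"yaw":0},{"hand":1,"dx":0,"dy":3,"dz":0,"yaw":0},{"hand":1,"dx":0,"dy":4,"dz":0,"yaw":0},{"hand":1,"dx":0,"dy":4,"dz":0,"yaw":0}]'; python3 - <<'E'
from h import *
s=cv2.cvtColor(bot.grab_frame("side"),4)
cv2.imwrite("pics/s7.png",cv2.resize(s[180:300,320:480],None,fx=5,fy=5,interpolation=2));o=bot.observe();print(o["position"],o["force"],o["moment"])
E
```

```text
clock: 6.72
position: [0.5519, -0.0543, 0.0702]
tool_rot: [-1.571, 0.0, 0.232]
force: [-0.8, 0.1, -1.4]
grip_width: 0.0247
[ 0.55191847 -0.05435619  0.07027148] [ 0.47370518 -0.46813583 -0.59484824] [-0.03898511  0.00496122  0.00290461]
```

View pics/s7.png

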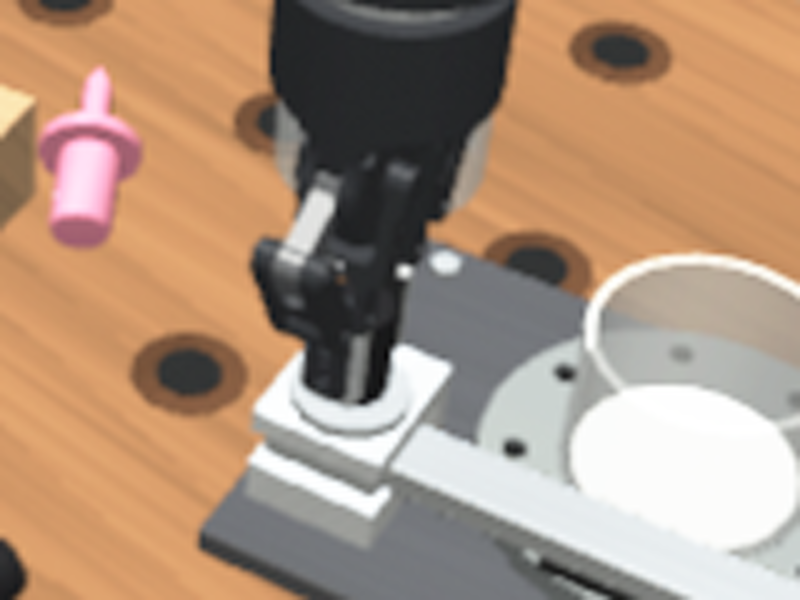

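The collar is at the fork top (crop (352,400)) but not yet pressing on it, so I'll lower 1 mm at a time until contact force shows.

```bash
for i in 1 2; do python3 -m crank '[{"hand":1,"dx":0,"dy":0.5,"dz":0,"yaw":0},{"hand":1,"dx":0,"dy":0.5,"dz":0,"yaw":0},{"hand":1,"dx":0,"dy":0.5,"dz":0,"yaw":0}]' | grep -E "pos|force"; done
```

```text
position: [0.5519, -0.0543, 0.0698]
force: [0.0, 0.0, -2.0]
position: [0.552, -0.0544, 0.0697]
force: [-1.8, 0.7, 7.5]
```

Contact (7.5 N). The collar is seated, so I'll release and then rise.

```bash
python3 -m crank '[{"hand":0.4,"dx":0,"dy":0,"dz":0,"yaw":0},{"hand":0.3,"dx":0,"dy":0,"dz":0,"yaw":0},{"hand":0,"dx":0,"dy":0,"dz":0,"yaw":0},{"hand":0,"dx":0,"dy":0,"dz":0,"yaw":0},{"hand":0,"dx":0,"dy":0,"dz":0,"yaw":0},{"hand":0,"dx":0,"dy":0,"dz":0,"yaw":0},{"hand":0,"dx":0,"dy":0,"dz":0,"yaw":0},{"hand":0,"dx":0,"dy":0,"dz":0,"yaw":0}]'; python3 - <<'E'
from h import *
s=cv2.cvtColor(bot.grab_frame("side"),4)
cv2.imwrite("pics/s8.png",cv2.resize(s[180:300,320:480],None,fx=5,fy=5,interpolation=2))
E
```

```text
clock: 7.93
position: [0.552, -0.0544, 0.0693]
tool_rot: [-1.571, -0.0, 0.232]
force: [-0.4, -0.5, 0.1]
grip_width: 0.0855
```

View pics/s8.png

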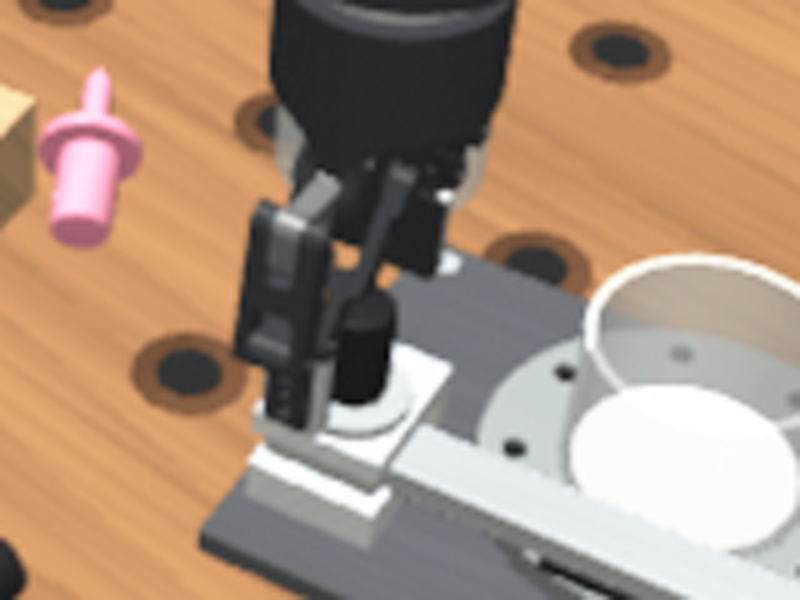

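The fingers are open and the knob stands free at crop (365,345). Rising, then moving aside (towards +y) for a view from both cameras.

```bash
python3 -m crank '[{"hand":0,"dx":0,"dy":-10,"dz":0,"yaw":0},{"hand":0,"dx":0,"dy":-30,"dz":0,"yaw":0},{"hand":0,"dx":0,"dy":-60,"dz":0,"yaw":0},{"hand":0,"dx":0,"dy":-95,"dz":0,"yaw":0},{"hand":0,"dx":0,"dy":-130,"dz":0,"yaw":0},{"hand":0,"dx":0,"dy":-150,"dz":30,"yaw":0},{"hand":0,"dx":0,"dy":-150,"dz":65,"yaw":0},{"hand":0,"dx":0,"dy":-150,"dz":105,"yaw":0},{"hand":0,"dx":0,"dy":-150,"dz":145,"yaw":0},{"hand":0,"dx":0,"dy":-150,"dz":185,"yaw":0},{"hand":0,"dx":0,"dy":-150,"dz":210,"yaw":0},{"hand":0,"dx":0,"dy":-150,"dz":220,"yaw":0}]' && python3 -m crank '[{"hand":0,"dx":0,"dy":0,"dz":0,"yaw":0},{"hand":0,"dx":0,"dy":0,"dz":0,"yaw":0},{"hand":0,"dx":0,"dy":0,"dz":0,"yaw":0}]' | head -1; python3 - <<'E'
from h import *
s=cv2.cvtColor(bot.grab_frame("side"),4)
cv2.imwrite("pics/s9.png",cv2.resize(s[220:340,350:510],None,fx=5,fy=5,interpolation=2))
s=cv2.cvtColor(bot.grab_frame("top"),4);cv2.imwrite("pics/t9f.png",s)
cv2.imwrite("pics/t9.png",cv2.resize(s[130:250,350:510],None,fx=5,fy=5,interpolation=2))
E
```

```text
clock: 8.98
position: [0.5001, 0.1639, 0.22]
tool_rot: [-1.569, -0.0, 0.236]
force: [-0.3, 0.8, -0.6]
grip_width: 0.0853
clock: 9.23
```

View pics/s9.png

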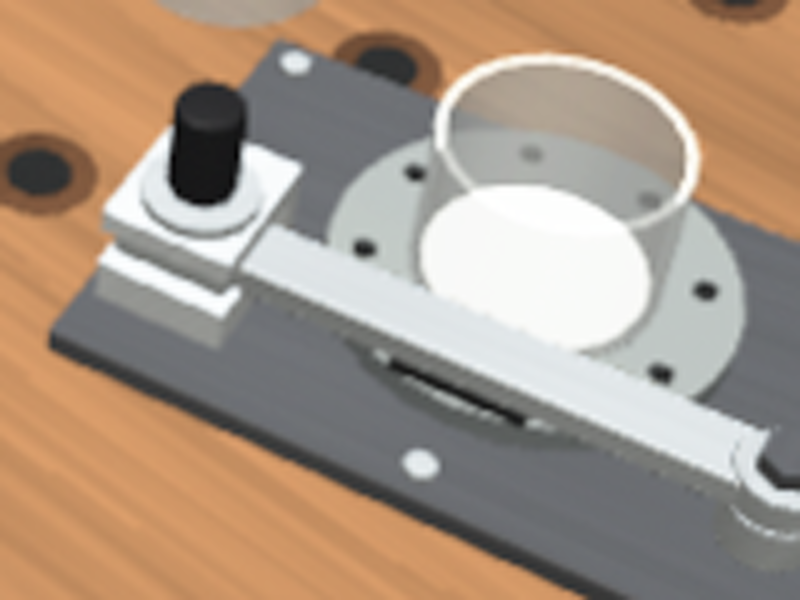

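View pics/t9.png

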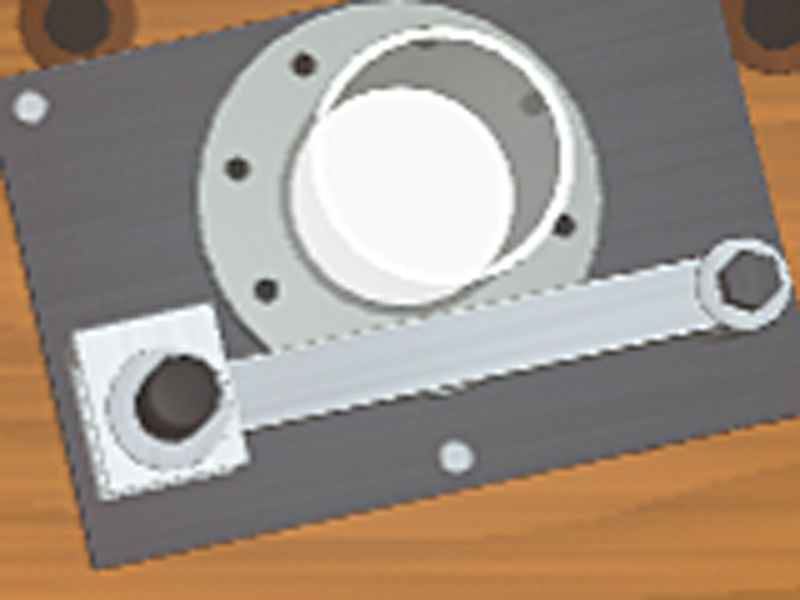

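Both views show the collar flat on the fork (side crop (205,195), top crop (165,410)), the knob upright, the arm still in the fork, and the gripper clear. Handing in.

```bash
python3 -c "
from workcell import bot
print(bot.job_done(),bot.observe()['clock'])"
```

```text
the job is handed in; nothing more can be done
the job is handed in; nothing more can be done
```

The lock pin with the black knob is in the fork hole and the arm is still shut; I handed the job in at about 9.3 s. I took the pin from the rack, lowered it until the collar touched the fork (7.5 N), opened the fingers, and moved the gripper clear.

The last pictures from both cameras show the collar flat on the fork, the knob upright, and the arm's end still in the fork. I judged the arm's angle only by eye. The wrist force, read at the end of each move, was never above about 8 N.

The two cameras disagreed by 1–2 mm on where the hole was, well inside the 6 mm of clearance. Two of the pink pins rolled by themselves near the rack early on. I left them alone, and the last picture I looked at with them in it (the right-hand one only) showed it lying on the table. I did not check the whole table for them just before handing in.

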